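# Slide a loaded parts tray from the welding table across the gap onto the parts trolley

### The job

Take the parts tray by its handle, line it up with the guides on the parts trolley and slide it, without lifting it, from the welding table across the gap and in between the guides, right up to the end bar, until the spring catch has popped up behind it; then let go. The flanges weigh down its front end, so bear down lightly on the handle as you push to keep the tray level and its front from dipping into the gap, but do not lean hard on it, and do not ram or wedge it: the trolley stands on castors. Keep the flanges in the tray and leave the other things where they are.

Things in the scene. Friction and masses are not known exactly. Their poses are not given: they have to be found in the camera images.
- tray: The parts tray: an open folded aluminium tray 265 mm long, 162 mm wide, 38 mm high, with 3 mm walls, about 0.32 kg empty, lying flat on the table. Origin: middle of its underside; its x axis points along its length to the nose (the end that goes ahead), y to the tray's left, z up. A cross wall 24 mm high, 12 mm ahead of the middle, closes off the front compartment.
- tray_center (a point): Centre of the tray, half-way up (19 mm over its underside), axes as the tray's. With the two flanges in its front compartment the centre of gravity is about 45 mm ahead of this point.
- tray_handle (a point): Middle of the tray's handle: a round steel bar 14 mm thick and 116 mm long, level, along the tray's y, 30 mm (centre line) above the tray's underside and 43 mm behind its rear wall (36 mm free between), held by two 14 mm stays 58 mm left and right of its middle. It is 175.5 mm behind the tray's centre.
- tray_nose (a point): Middle of the tray's lower front edge, 132.5 mm ahead of the tray's centre, at the height of the underside.
- flange_a_center (a point): Centre of the lower of two steel flanges stacked in the tray's front compartment: a disc 90 mm across and 7 mm thick, about 0.27 kg. The mass may differ by 15 percent.
- flange_b_center (a point): Centre of the upper flange, like the other one and lying on it.
- table: The welding table: perforated steel top, 1.2 m by 1.0 m, top at the height of the robot's base, on which the tray starts; friction with the tray about 0.6. Its origin lies in the middle of the top.
- table_edge (a point): A point on the straight upper edge of the welding table that faces the trolley (the edge runs along x; the gap begins here).
- trolley: The parts trolley, standing beyond the gap. Origin: middle of its near edge, at deck height. Its x axis points away from the gap, along the middle of the bay for the tray; y to the left, z up. The deck's first 14 mm are a lip turned down by 8 mm; the flat deck lies up to 3 mm lower than the table. The gap is 110 to 150 mm wide along the bay's middle. Guides and end bar: see the bay's mouth.
- bay_mouth (a point): Nominal middle of the bay's mouth, 59 mm in from the trolley's near edge, at deck height, axes as the trolley's. From about here two guides 22 mm high run along x, 167 mm apart (the tray is 162 mm wide), to the end bar nominally 337 mm in from the near edge; the mouth flares to 190 mm. Guides, end bar and catch are one frame clamped in slots, up to 18 mm nearer or farther along x: feel for it.
- catch (a joint): Spring catch, a steel flap 30 mm wide in the bay's floor, 50 mm left of the middle, sloping up to 9 mm, its free end 268 mm short of the end bar. 0 = up; the tray rides over it and presses it to about 0.25 rad (2 N); it springs up behind the tray's rear wall when the nose is 3 mm or less from the end bar.
- fclamp_mid (a point): Bystander: F-clamp, 320 mm long, 120 mm wide, 25 mm high, lying on the table beyond the tray. This is the middle of its bar.
- square_mid (a point): Bystander: flat steel try square, legs 200 and 100 mm, up to 14 mm high, lying on the table near the gap. This is the middle of its short, thicker leg.
- magnet_mid (a point): Bystander: welding magnet, a block 74 by 45 by 17 mm, on the table behind the tray's handle end. This is its centre.
- brush_mid (a point): Bystander: wire brush, 260 mm long, 31 mm high, on the table between robot and tray. This is its middle.
- bin_mid (a point): Bystander: grey bin of bolts, 120 by 90 by 50 mm, on the table beyond the tray. This is its centre.
- tin_mid (a point): Bystander: tin of nozzle paste, 70 mm across and 50 mm high, on the trolley's deck outside the left guide, by its near end. This is its centre.
- tube_mid (a point): Bystander: offcut of square steel tube, 160 by 40 by 40 mm, on the trolley's deck outside the right guide. This is its centre.
- polisher_mid (a point): Bystander: large angle polisher, 420 mm long, 210 mm high, on the far left of the table. This is a point on its motor housing.

How it is judged:
By the outcome, as a careful person would: the job done as asked, in the order asked, and still so for the second after the job is handed in, with the robot touching nothing.
It also fails if it takes over 72 s, if anything falls off the work surface, if the arm or the gripper's body presses on something with over 40 N, if the wrist force passes 120 N, or if a joint passes its speed limit or range.

### The arm

A 6-joint arm with a two-finger parallel gripper is mounted at the origin on the work surface. World frame = base frame: x ahead of the robot, y to its left, z up, the work surface at z = 0. Lengths are in m, angles in degrees, forces in N, time in s.
With the tool pointing down it reaches from about 0.3 to 0.75 m from the base axis. Payload 8.5 kg.
Tool frame: the origin (TCP) lies at the centre of the arm's flange, where the gripper is bolted on; the fingertips stand 173 mm ahead of it and the grasp point (between the pads) lies env.pinch_z ahead of it (env.pinch_z is the distance from the TCP to the grasp point, in m); z points along the fingers, y is the line along which they close (so a half turn about z gives the same grasp; the last joint's range is limited). The gripper opens to 85 mm and grips with 20 to 120 N. Pads are 22 mm wide; open, the fingers measure 114 mm over their backs; the gripper's body (76 mm by 85 mm) begins 54 mm behind the grasp point. The pads swing forward as they close: fully open they stand 13 mm farther back than shut.
Start: joints at [-79.257, 21.807, 74.336, -0, 83.858, -12.336], TCP at [0.216, -0.506, 0.405] pointing down, gripper open.
Joint ranges: [-178.18, 178.18], [-50.72, 133.34], [12.68, 142.11], [-81.47, 261.47], [9.98, 163.14], [-165.26, 165.26]. Speed limits (degrees/s): [136.94, 136.94, 180, 180, 180, 180].

### API

Orientations are given as a 3x3 rotation matrix whose columns are the frame's x, y, z axes.
In Python, from rig import env, get_image, job, spotter gives the robot as it stands. The module is installed in compiled form; this text tells all that it offers.
- The arm moves only by the shell command python3 -m creep 'ROWS' [FORCE]. ROWS is text: rows parted by semicolons, each of 7 numbers parted by spaces: the turn, a rotation vector about the tool's x, y, z in units of 8 degrees (1.0 is 8 degrees), then the shift along the tool's x, y, z in units of 30 mm (1.0 is 30 mm), then the finger opening in mm, from 0 to 85.4. A call has 1 to 12 rows; each row is the pose to reach, as a shift and turn from the pose commanded when the call began, along the tool's axes at that moment; what a row does not reach only later rows make up. A row lasts 1/10 s, in which the tool goes at most 50 mm and 8.59 degrees, less where a joint would pass 70% of its speed; a pose out of reach is approached as far as the arm can. A call with a gripper value outside its range is refused whole. The fingers move at their own pace and stop on an object; FORCE is the grip in N (left out, the last holds). Time passes only in rows, so rows that repeat a pose let the fingers close. It gives the time, the measured TCP pose, the force, the opening and the grip force at its end, in the units of the state.
- env.observe(): the state, without advancing time (a new reading comes with each control period).
- get_image(name): name is "scene" or "side" or "wrist"; returns a dict with "image" (400x640x3 uint8, blue, green, red), "depth" (400x640 float32, m along the optical axis (not along the pixel's ray), 0 where there is no reading), "intrinsics" (3x3 intrinsics, pixels), "view" (4x4, takes a point from world to camera coordinates). Camera axes: x right, y up, looking along -z (the intrinsics and any distortion apply to the point x, -y, -z); pixel columns grow to the right and rows downward; lengths in m; the calibration is good to about 2 mm. A picture is of the moment at which its call begins.
- job.close_job(): hands the job in; it is judged then, once.
Trained networks look in a picture, given as the dict that the camera call returned (one of the last four; its "shot" number tells which), for a name from the list of things; names that differ only in an ending like _2 or _b are one class to them, and where a whole thing is asked for, a point or a joint stands for the part that bears it (a point fixed in the world has none). Each returns a list of dicts, best first, with "p" (0 to 1); they miss things now and then, are a little off and sometimes report something else, mostly with a low value. They report only what shows in the picture. A call takes as long as a camera call.
- spotter.boxes_of(label, picture): "xy" ([column, row] in pixels, amid what is visible of it).
The state is a dict: "time_s": time; "q": joint angles; "qvel": joint speeds; "joint_efforts": joint torques, N m; "position": TCP position; "tool_rot": TCP orientation; "ft_force": force on the tool from outside, world axes, zero at the start; "wrist_torque": the same for the moment, N m; "grip_width": finger opening in m; "gripper_force": force on a finger pad.
Only numpy, scipy, OpenCV 4.12 (cv2) and the standard library are available. Lean on these libraries where they do the work, as an engineer would, in place of code of your own. Each camera call takes 0.05 s, during which the arm holds its last target. There are 200 camera calls.

## Working session

There is one attempt and no reset: what is moved stays moved. The work goes in short steps, Python scripts to look and compute and a shell command to move; the robot and the scene stay as the last step left them, time stands still between calls to the robot, and variables do not carry over. Pictures are saved under pics/ and viewed, at most 10 in all, crops included, and the job is handed in when it is done.

```bash
mkdir -p pics; cat > h.py <<'E'
import numpy as np,cv2
from rig import env,get_image,job,spotter
def w(pic,px,r=2,d=None):
    u,v=int(round(px[0])),int(round(px[1]));D=pic["depth"][max(0,v-r):v+r+1,max(0,u-r):u+r+1];D=D[D>0]
    if d is None:
        if len(D)==0: return None
        d=np.median(D)
    K=np.array(pic["intrinsics"]);p=np.array([(px[0]-K[0,2])/K[0,0]*d,-(px[1]-K[1,2])/K[1,1]*d,-d,1])
    return (np.linalg.inv(np.array(pic["view"]))@p)[:3]
def proj(pic,P):
    p=np.array(pic["view"])@np.append(P,1);K=np.array(pic["intrinsics"])
    return np.array([K[0,0]*p[0]/-p[2]+K[0,2],K[1,1]*-p[1]/-p[2]+K[1,2]])
def cloud(pic):
    D=pic["depth"];K=np.array(pic["intrinsics"]);v,u=np.mgrid[:D.shape[0],:D.shape[1]]
    p=np.stack([(u-K[0,2])/K[0,0]*D,-(v-K[1,2])/K[1,1]*D,-D,np.ones_like(D)],-1)
    P=(p@np.linalg.inv(np.array(pic["view"])).T)[...,:3];P[D<=0]=np.nan;return P
E
python3 - <<'E'
from h import *
np.set_printoptions(precision=4,suppress=True)
o=env.observe();print(o["time_s"],o["position"],o["tool_rot"],env.pinch_z)
for n in ["scene","side"]:
    p=get_image(n);cv2.imwrite(f"pics/{n}0.png",p["image"]);
    print(n,"cam",np.linalg.inv(p["view"])[:3,3])
    for l in ["tray","tray_handle","tray_nose","tray_center","flange_b_center","bay_mouth","table_edge","catch","tin_mid","tube_mid","square_mid","magnet_mid","brush_mid","fclamp_mid","bin_mid"]:
        for b in spotter.boxes_of(l,p)[:2]: print(l,round(b["p"],2),np.round(b["xy"]),w(p,b["xy"]))
E
```

```text
0.0 [ 0.2156 -0.506   0.4041] [[ 0.92    0.392  -0.0003]
 [ 0.392  -0.92    0.0014]
 [ 0.0003 -0.0014 -1.    ]] 0.1547
scene cam [ 1.3976 -0.2631  1.1483]
tray 0.9 [327. 185.] [0.4316 0.1876 0.0037]
tray_handle 0.78 [327. 187.] [0.4382 0.1854 0.0022]
tray_nose 0.97 [326. 190.] [0.4491 0.177  0.0023]
tray_center 0.9 [324. 191.] [0.4504 0.1669 0.0008]
flange_b_center 0.87 [296. 198.] [0.4535 0.0696 0.0172]
bay_mouth 0.8 [130. 310.] [ 0.6351 -0.4747 -0.0019]
table_edge 0.73 [359. 207.] [ 0.5518  0.2446 -0.0011]
catch 0.5 [180. 268.] [ 0.5582 -0.3252  0.    ]
catch 0.24 [322. 192.] [0.453  0.1612 0.0026]
tin_mid 0.85 [184. 307.] [ 0.7127 -0.3361  0.0484]
tube_mid 0.82 [131. 217.] [ 0.3479 -0.4187  0.0361]
square_mid 0.57 [436. 207.] [0.6689 0.4435 0.0311]
square_mid 0.56 [287. 301.] [ 0.7729 -0.0831  0.0009]
magnet_mid 0.66 [404. 157.] [0.4267 0.4758 0.0168]
magnet_mid 0.62 [323. 191.] [0.4484 0.1649 0.0021]
brush_mid 0.71 [342. 138.] [0.266 0.318 0.027]
fclamp_mid 0.56 [373. 261.] [0.7597 0.1807 0.017 ]
fclamp_mid 0.55 [340. 137.] [0.2605 0.3113 0.0281]
bin_mid 0.7 [434. 208.] [0.6696 0
[... 314 characters left out ...]
4. 222.] [0.4619 0.069  0.0185]
flange_b_center 0.57 [388. 158.] [ 0.3993 -0.3818  0.0284]
bay_mouth 0.78 [353. 154.] [ 0.5652 -0.3875  0.0011]
table_edge 0.56 [341. 314.] [0.2873 0.4119 0.0066]
tin_mid 0.69 [321. 150.] [ 0.6866 -0.3027  0.0407]
tube_mid 0.51 [388. 158.] [ 0.397  -0.3842  0.0297]
square_mid 0.7 [284. 174.] [ 0.7811 -0.1262  0.0004]
magnet_mid 0.66 [249. 224.] [0.7511 0.1996 0.0117]
magnet_mid 0.58 [291. 313.] [0.4242 0.4809 0.0182]
brush_mid 0.65 [354. 298.] [0.2671 0.3584 0.0317]
fclamp_mid 0.63 [249. 225.] [0.7509 0.2016 0.0072]
fclamp_mid 0.29 [240. 335.] [0.4794 0.6529 0.1202]
bin_mid 0.96 [228. 278.] [0.6644 0.4591 0.0379]
bin_mid 0.26 [344. 314.] [0.2796 0.4077 0.0024]
```

View pics/scene0.png

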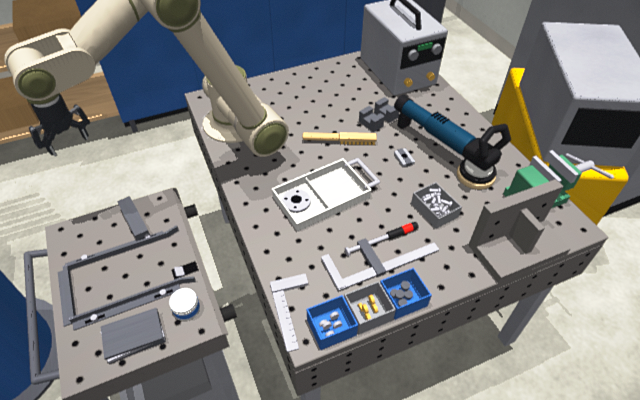

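View pics/side0.png

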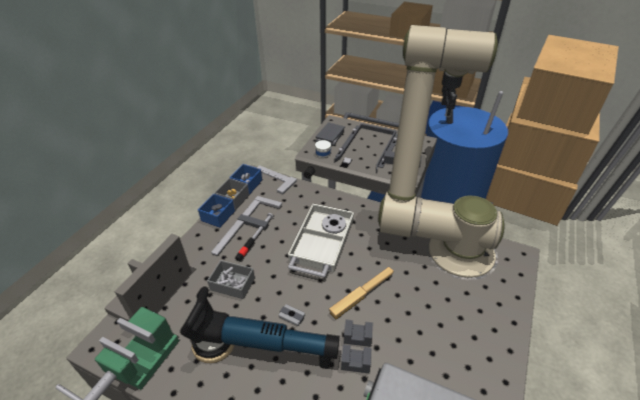

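The scene view shows the tray around (322,192) with its handle at (367,172). The trolley bay is on the left, with the end bar near (68,295) and the catch at (185,268). Next I'll fit the tray rim, handle and guides from the depth images.

```bash
python3 - <<'E'
from h import *
np.set_printoptions(precision=4,suppress=True)
H=np.full((600,450),np.nan)  # rows: y 0.4..-0.8 ; cols: x 0.1..1.0, 2mm
for n in ["scene","side"]:
    p=get_image(n);P=cloud(p).reshape(-1,3);P=P[np.isfinite(P).all(1)]
    m=(P[:,2]>-.03)&(P[:,2]<.07);P=P[m]
    t=P[(abs(P[:,0]-.46)<.15)&(abs(P[:,1]-.14)<.22)]
    rim=t[(t[:,2]>.033)&(t[:,2]<.043)]
    hnd=t[(t[:,2]>.02)&(t[:,2]<.045)&(t[:,1]>.25)]
    print(n,"rim",cv2.minAreaRect(rim[:,:2].astype(np.float32)*1000),len(rim))
    print("hnd",hnd.mean(0),len(hnd))
    g=P[(P[:,1]<-.25)&(P[:,2]>-.012)&(P[:,2]<.006)];A=np.c_[g[:,:2],np.ones(len(g))];print("deck plane",np.linalg.lstsq(A,g[:,2],rcond=None)[0],np.median(g[:,2]))
    for q in P:
        i=int((.4-q[1])/.002);j=int((q[0]-.1)/.002)
        if 0<=i<600 and 0<=j<450: H[i,j]=np.nanmax([H[i,j],q[2]])
np.save("H.npy",H)
I=np.nan_to_num((H+.03)/.1*220+30).astype(np.uint8)
cv2.imwrite("pics/top.png",cv2.applyColorMap(I,cv2.COLORMAP_JET))
E
```

```text
scene rim ((467.568115234375, 172.17567443847656), (170.70086669921875, 315.91162109375), 6.949868679046631) 578
hnd [0.458  0.2936 0.0329] 438
deck plane [-0.0009  0.0006 -0.0017] -0.0024238424868210373
side rim ((470.3839416503906, 174.1824951171875), (165.50125122070312, 321.4408264160156), 7.165328025817871) 504
hnd [0.4544 0.2993 0.0348] 471
deck plane [-0.0007  0.0022  0.0016] 0.000502260559661516
```

View pics/top.png

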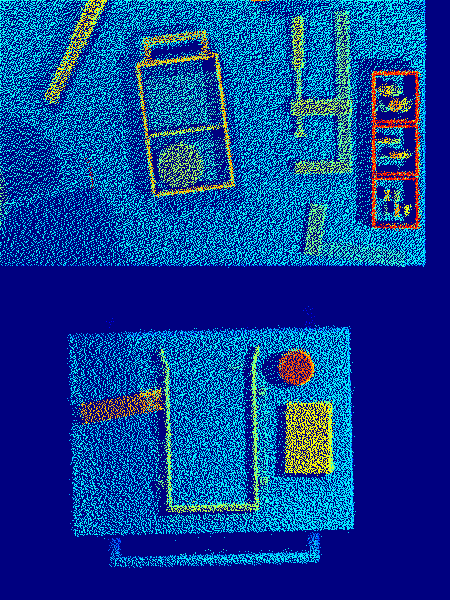

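```bash
python3 - <<'E'
from h import *
np.set_printoptions(precision=4,suppress=True)
def line(Q,it=6,ax=0):  # coordinate ax as linear function of the other
    s=Q[:,1-ax];c=Q[:,ax]
    for _ in range(it):
        k=np.polyfit(s,c,1);r=c-np.polyval(k,s);m=abs(r)<max(.004,2*r.std());s,c=s[m],c[m]
    return k,r[m].std(),len(s)
def sel(P,x0,x1,y0,y1,z0,z1):return P[(P[:,0]>x0)&(P[:,0]<x1)&(P[:,1]>y0)&(P[:,1]<y1)&(P[:,2]>z0)&(P[:,2]<z1)]
for n in ["scene","side"]:
    p=get_image(n);P=cloud(p).reshape(-1,3);P=P[np.isfinite(P).all(1)]
    print(n)
    a=np.radians(7.1);ex=np.array([np.sin(a),-np.cos(a)]);ey=np.array([np.cos(a),np.sin(a)])  # ey = tray left
    Q=P.copy();Q[:,0]=P[:,:2]@ey;Q[:,1]=P[:,:2]@ex;c0=np.array([.472,.14]);u0,v0=c0@ey,c0@ex
    L=line(sel(Q,u0-.1,u0-.065,v0-.12,v0+.12,.034,.042));R=line(sel(Q,u0+.065,u0+.1,v0-.12,v0+.12,.034,.042))
    F=line(sel(Q,u0-.07,u0+.07,v0+.115,v0+.15,.034,.042),ax=1);B=line(sel(Q,u0-.07,u0+.07,v0-.145,v0-.12,.034,.042),ax=1)
    h=sel(Q,u0-.05,u0+.05,v0-.19,v0-.162,.025,.042)
    print("tray local sides",L,R,"nose",F,"rear",B)
    hc=[(np.polyval(L[0],v0)+np.polyval(R[0],v0))/2,0]
    um=hc[0]; print("tray rear mid",um*ey+B[0][1]*ex+B[0][0]*um*ex,"handle v",np.median(h[:,1]),"z",np.percentile(h[:,2],[10,50,90]),"handle w",um*ey+np.median(h[:,1])*ex)
    gl=line(sel(P,.59,.64,-.58,-.38,.013,.028));gr=line(sel(P,.415,.455,-.58,-.46,.013,.028));eb=line(sel(P,.45,.59,-.64,-.59,.013,.028),ax=1)
    print("guides x(y)",gl,gr,"end bar y(x)",eb)
    d=sel(P,.46,.58,-.57,-.38,-.02,.012);print("deck z",np.median(d[:,2]),"table z",np.median(sel(P,.3,.6,-.12,.02,-.02,.012)[:,2]))
    t=sel(P,.3,.7,-.2,-.1,-.01,.01);print("table edge y",np.percentile(t[:,1],[.5,2]))
    t=sel(P,.45,.6,-.3,-.22,-.012,.01);print("trolley near y",np.percentile(t[:,1],[98,99.5]))
E
```

```text
scene
tray local sides (array([0.0052, 0.4064]), np.float64(0.0020116210970903855), 100) (array([0.0027, 0.565 ]), np.float64(0.0015898151705858636), 126) nose (array([-0.0083,  0.0455]), np.float64(0.001834044653204552), 63) rear (array([ 0.0095, -0.2249]), np.float64(0.002151325903451716), 61)
tray rear mid [0.4544 0.2786] handle v -0.26229520371687937 z [0.0292 0.0348 0.0378] handle w [0.4492 0.3203]
guides x(y) (array([-0.0262,  0.5979]), np.float64(0.002341719801995997), 248) (array([-0.0372,  0.418 ]), np.float64(0.0026539431397337105), 129) end bar y(x) (array([ 0.0227, -0.628 ]), np.float64(0.003917597553149477), 234)
deck z -0.002394236915679082 table z -0.0016238189407119519
table edge y [-0.1308 -0.1303]
trolley near y [-0.2618 -0.2604]
side
tray local sides (array([0.0059, 0.4091]), np.float64(0.001797372786777168), 48) (array([0.0053, 0.5672]), np.float64(0.0016764936742289), 59) nose (array([-0.0128,  0.0446]), np.float64(0.0017550691935729577), 47) rear (array([-0.0026, -0.2214]), np.float64(0.00165053423255233), 60)
tray rear mid [0.4565 0.2813] handle v -0.26699415374669716 z [0.0322 0.0363 0.0393] handle w [0.451  0.3252]
guides x(y) (array([-0.0221,  0.6013]), np.float64(0.002298404367747782), 53) (array([-0.0253,  0.4263]), np.float64(0.001785897737874593), 27) end bar y(x) (array([ 0.038 , -0.6317]), np.float64(0.00463525741654274), 79)
deck z 0.0014283208350692744 table z 0.001514562365646288
table edge y [-0.1315 -0.1295]
trolley near y [-0.2583 -0.2569]
```

```bash
python3 -m creep '0 0 1.96 9 -11.1 0 85; 0 0 1.96 9 -11.1 0 85; 0 0 1.96 9 -11.1 0 85; 0 0 1.96 9 -11.1 0 85; 0 0 1.96 9 -11.1 0 85; 0 0 1.96 9 -11.1 0 85; 0 0 1.96 9 -11.1 0 85; 0 0 1.96 9 -11.1 0 85; 0 0 1.96 9 -11.1 0 85; 0 0 1.96 9 -11.1 0 85; 0 0 1.96 9 -11.1 0 85'
cat >> h.py <<'E'
def goal(x,y,z,yaw):  # yaw: angle of tool y axis; prints rows units
    from scipy.spatial.transform import Rotation as R
    o=env.observe();T=np.array(o["tool_rot"]);a=np.radians(yaw)
    Y=np.array([np.cos(a),np.sin(a),0]);Z=np.array([0,0,-1.]);G=np.c_[np.cross(Y,Z),Y,Z]
    print("t",round(o["time_s"],2),"pos",np.round(o["position"],4),"yaw",np.round(np.degrees(np.arctan2(T[1,1],T[0,1])),2),"F",np.round(o["ft_force"],1),"q",np.round(o["q"],0))
    print("row",np.round(np.r_[np.degrees(R.from_matrix(T.T@G).as_rotvec())/8,T.T@(np.array([x,y,z])-o["position"])/.03],2))
E
python3 -c "from h import *;goal(.45,.322,.3,-82.6)"
```

```text
time_s: 2.9
position: [0.3335, -0.0935, 0.4049]
tool_rot: [[0.991, 0.131, 0.0], [0.131, -0.991, -0.001], [0.0, 0.001, -1.0]]
ft_force: [-0.1, -0.7, -1.3]
grip_width: 0.0849
gripper_force: 0.0
t 2.9 pos [ 0.3335 -0.0935  0.4049] yaw -82.5 F [-0.1 -0.7 -1.3] q [-35.   1. 102.  -0.  77.  47.]
row [ 0.000e+00 -0.000e+00  1.000e-02  5.660e+00 -1.323e+01  3.490e+00]
```

```bash
python3 -m creep '0 0 0 5.7 -13.2 3.5 85; 0 0 0 5.7 -13.2 3.5 85; 0 0 0 5.7 -13.2 3.5 85; 0 0 0 5.7 -13.2 3.5 85; 0 0 0 5.7 -13.2 3.5 85; 0 0 0 5.7 -13.2 3.5 85; 0 0 0 5.7 -13.2 3.5 50; 0 0 0 5.7 -13.2 3.5 50; 0 0 0 5.7 -13.2 3.5 50; 0 0 0 5.7 -13.2 3.5 50; 0 0 0 5.7 -13.2 3.5 50; 0 0 0 5.7 -13.2 3.5 50'
python3 - <<'E'
from h import *
goal(.45,.322,.185,-82.6)
p=get_image("wrist");cv2.imwrite("pics/w1.png",p["image"])
a=np.radians(7.4);ex=np.array([np.sin(a),-np.cos(a),0]);ey=np.array([np.cos(a),np.sin(a),0])
P=cloud(p).reshape(-1,3);P=P[np.isfinite(P).all(1)];c=np.array([.45,.322,0])
u=(P-c)@ey;v=(P-c)@ex
m=(P[:,2]>.025)&(P[:,2]<.045)&(abs(u)<.045)&(abs(v)<.02);h=P[m]
print("handle n",m.sum(),"v med",np.median(v[m]),"z",np.percentile(h[:,2],[50,95]),"slope deg",np.degrees(np.polyfit(u[m],v[m],1)[0]))
m2=(P[:,2]>.024)&(P[:,2]<.045)&(abs(u)<.09)&(abs(v)<.015);print("u range",np.percentile(u[m2],[1,99]))
print("handle proj",proj(p,[.45,.322,.03]))
E
```

```text
time_s: 4.1
position: [0.4526, 0.3195, 0.2998]
tool_rot: [[0.992, 0.127, -0.0], [0.127, -0.992, -0.0], [-0.0, 0.0, -1.0]]
ft_force: [0.1, -0.3, -0.4]
grip_width: 0.0502
gripper_force: 0.0
t 4.1 pos [0.4526 0.3195 0.2998] yaw -82.71 F [ 0.1 -0.3 -0.4] q [ 23.  28.  83.  -0.  69. 106.]
row [ 0.    0.   -0.01 -0.08 -0.09  3.83]
handle n 1985 v med -0.0027650008611310546 z [0.0345939  0.03623086] slope deg -0.01664436021420908
u range [-0.06288444  0.06257093]
handle proj [314.284209   208.58265465]
```

View pics/w1.png

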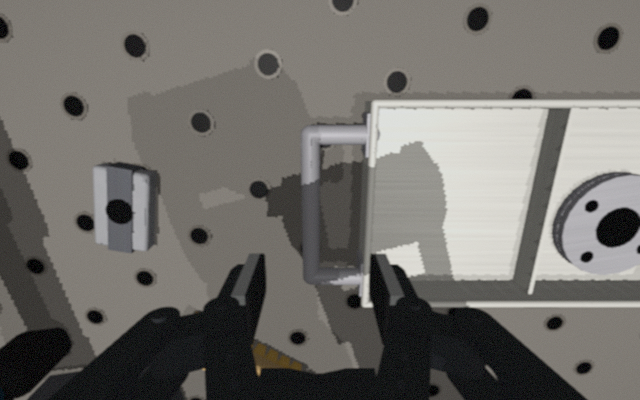

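The wrist view shows the handle at column 312, rows 130–280, agreeing with the fit. The magnet at (123,205) is well clear.

```bash
python3 -m creep '0 0 0 -0.08 -0.19 0 40; 0 0 0 -0.08 -0.19 1 40; 0 0 0 -0.08 -0.19 2 40; 0 0 0 -0.08 -0.19 2.8 40; 0 0 0 -0.08 -0.19 3.4 40; 0 0 0 -0.08 -0.19 3.8 40; 0 0 0 -0.08 -0.19 3.83 40; 0 0 0 -0.08 -0.19 3.83 40' 
python3 -m creep '0 0 0 0 0 0 20; 0 0 0 0 0 0 8; 0 0 0 0 0 0 8; 0 0 0 0 0 0 8; 0 0 0 0 0 0 8; 0 0 0 0 0 0 8; 0 0 0 0 0 0 8; 0 0 0 0 0 0 8' 70
python3 -c "from h import *;goal(.4496,.3248,.185,-82.6);print(env.observe()['wrist_torque'])"
```

```text
time_s: 4.95
position: [0.4491, 0.3263, 0.1854]
tool_rot: [[0.992, 0.128, 0.001], [0.128, -0.992, 0.0], [0.001, -0.0, -1.0]]
ft_force: [0.1, 0.3, 0.2]
grip_width: 0.0397
gripper_force: 0.0
time_s: 5.75
position: [0.4491, 0.3261, 0.186]
tool_rot: [[0.992, 0.129, 0.002], [0.129, -0.992, -0.0], [0.002, 0.0, -1.0]]
ft_force: [-0.0, -2.9, 5.8]
grip_width: 0.0119
gripper_force: 68.2
t 5.75 pos [0.4491 0.3261 0.186 ] yaw -82.59 F [-0.  -2.9  5.8] q [ 24.  37.  90.  -0.  54. 106.]
row [ 0.   -0.01  0.    0.01  0.04  0.03]
[-0.58178637  0.0159659   0.04098836]
```

```bash
python3 -m creep '0 0 0.03 0.05 0.2 0 8; 0 0 0.09 0.15 0.6 0 8; 0 0 0.15 0.25 1.0 0 8; 0 0 0.21 0.36 1.45 0 8; 0 0 0.27 0.46 1.85 0 8; 0 0 0.33 0.57 2.3 0 8; 0 0 0.4 0.69 2.75 0 8; 0 0 0.47 0.8 3.2 0 8; 0 0 0.53 0.91 3.65 0 8; 0 0 0.6 1.03 4.1 0 8; 0 0 0.66 1.13 4.5 0 8; 0 0 0.7 1.2 4.8 0 8'
python3 - <<'E'
from h import *
goal(.506,.18,.185,-88.45)
for n in ["scene","side"]:
    p=get_image(n);P=cloud(p).reshape(-1,3);P=P[np.isfinite(P).all(1)]
    if n=="side": cv2.imwrite("pics/s2.png",p["image"])
    t=P[(abs(P[:,0]-.51)<.12)&(P[:,1]<.155)&(P[:,1]>-.2)&(P[:,2]>.034)&(P[:,2]<.042)]
    print(n,cv2.minAreaRect(t[:,:2].astype(np.float32)*1000),len(t))
    k=[]
    for s in (-1,1):
        q=t[(s*(t[:,0]-.51)>.06)&(t[:,1]>-.1)&(t[:,1]<.12)]
        for _ in range(5):
            c=np.polyfit(q[:,1],q[:,0],1);r=q[:,0]-np.polyval(c,q[:,1]);q=q[abs(r)<.004]
        k.append(c)
    print("sides x(y)",k,"mid at y=0",np.mean(k,0)[1],"yaw off",np.degrees(np.arctan(np.mean(k,0)[0])))
E
```

```text
time_s: 6.95
position: [0.5034, 0.1884, 0.186]
tool_rot: [[1.0, 0.03, 0.002], [0.03, -1.0, 0.003], [0.002, -0.003, -1.0]]
ft_force: [-1.7, 9.7, 6.9]
grip_width: 0.0114
gripper_force: 69.0
t 6.95 pos [0.5034 0.1884 0.186 ] yaw -88.3 F [-1.7  9.7  6.9] q [ 8. 35. 93.  0. 52. 96.]
row [-0.02 -0.02  0.02  0.08  0.28  0.03]
scene ((505.25457763671875, 15.16845703125), (168.3084259033203, 274.5714416503906), 0.34776538610458374) 445
sides x(y) [array([-0.02400113,  0.42588379]), array([-0.01527179,  0.58488507])] mid at y=0 0.5053844295211174 yaw off -1.1249416170997284
side ((507.5122985839844, 14.405418395996094), (164.46681213378906, 277.84619140625), 0.7202329635620117) 136
sides x(y) [array([-0.01706401,  0.42882181]), array([2.46445436, 0.29418148])] mid at y=0 0.3615016456009742 yaw off 50.74440986182593<stdin>:12: RankWarning: Polyfit may be poorly conditioned
<stdin>:12: RankWarning: Polyfit may be poorly conditioned
<stdin>:12: RankWarning: Polyfit may be poorly conditioned
<stdin>:12: RankWarning: Polyfit may be poorly conditioned
<stdin>:12: RankWarning: Polyfit may be poorly conditioned
```

```bash
python3 -m creep '0 0 -0.01 0.02 0.1 0 8; 0 0 -0.03 0.05 0.4 0 8; 0 0 -0.05 0.08 0.75 0 8; 0 0 -0.06 0.1 1.1 0 8; 0 0 -0.06 0.1 1.45 0 8; 0 0 -0.06 0.1 1.8 0 8; 0 0 -0.06 0.1 2.15 0 8; 0 0 -0.06 0.1 2.45 0 8; 0 0 -0.06 0.1 2.7 0 8; 0 0 -0.06 0.1 2.8 0 8;0 0 -0.06 0.1 2.8 0 8'
cat > m.py <<'E'
from h import *
import sys
np.set_printoptions(precision=4,suppress=True)
def fit(q,c0):
    q=q[abs(q[:,0]-np.polyval(c0,q[:,1]))<.012]
    for _ in range(6):
        c=np.polyfit(q[:,1],q[:,0],1);q=q[abs(q[:,0]-np.polyval(c,q[:,1]))<.004]
    return c,len(q)
o=env.observe();X,Y=o["position"][:2]
goal(X,Y-.05,.185,-88.4);print("torque",np.round(o["wrist_torque"],2))
p=get_image("scene");cv2.imwrite("pics/last.png",p["image"]);P=cloud(p).reshape(-1,3);P=P[np.isfinite(P).all(1)]
t=P[(P[:,2]>.028)&(P[:,2]<.044)&(P[:,1]<Y-.055)&(P[:,1]>Y-.295)&(abs(P[:,0]-X)<.11)]
L,nl=fit(t,[-.027,X-.0795+.027*Y-.002]);R,nr=fit(t,[-.027,X+.0795+.027*Y-.002]);M=(L+R)/2
for y in (Y,-.3,-.45): print("y",round(y,3),"tray mid",np.polyval(M,y),"bay",.5222-.029*(y+.45),nl,nr,"w",(R-L)[1])
print("tray a",-np.degrees(np.arctan(M[0])))
n=t[abs(t[:,0]-X)<.06];print("nose y",np.percentile(n[:,1],3))
for y0,y1 in ((Y-.10,Y-.06),(Y-.30,Y-.26)):
    q=t[(t[:,1]>y0)&(t[:,1]<y1)&(t[:,2]>.031)];print("rim z",np.median(q[:,2]))
E
python3 m.py
```

```text
time_s: 8.15
position: [0.509, 0.1044, 0.186]
tool_rot: [[0.999, 0.039, 0.003], [0.039, -0.999, 0.001], [0.003, -0.001, -1.0]]
ft_force: [-1.0, 3.5, 6.6]
grip_width: 0.012
gripper_force: 69.0
t 8.15 pos [0.509  0.1044 0.186 ] yaw -87.76 F [-1.   3.5  6.6] q [-1. 34. 96.  0. 50. 86.]
row [-0.01 -0.02  0.08 -0.07  1.67  0.03]
torque [ 0.59  0.1  -0.07]
y 0.104 tray mid 0.5080742987722667 bay 0.5061212987961867 221 247 w 0.15837557393986024
y -0.3 tray mid 0.5226673192467494 bay 0.51785 221 247 w 0.15837557393986024
y -0.45 tray mid 0.5280796524591737 bay 0.5222 221 247 w 0.15837557393986024
tray a 2.066462519495415
nose y -0.08690392955701859
rim z 0.036398539729964985
rim z 0.036435025060178594
```

```bash
python3 -m creep '0 0 0.02 -0.03 0.1 0.01 8; 0 0 0.04 -0.06 0.35 0.02 8; 0 0 0.05 -0.08 0.7 0.02 8; 0 0 0.05 -0.09 1.05 0.02 8; 0 0 0.05 -0.09 1.4 0.02 8; 0 0 0.05 -0.09 1.75 0.02 8; 0 0 0.05 -0.09 2.0 0.02 8; 0 0 0.05 -0.09 2.0 0.02 8'
python3 m.py
```

```text
time_s: 9.0
position: [0.5089, 0.0443, 0.186]
tool_rot: [[0.999, 0.032, 0.004], [0.032, -0.999, 0.001], [0.004, -0.001, -1.0]]
ft_force: [-0.3, 4.3, 13.3]
grip_width: 0.0118
gripper_force: 69.6
t 9.0 pos [0.5089 0.0443 0.186 ] yaw -88.17 F [-0.3  4.3 13.3] q [-8. 34. 97.  0. 49. 80.]
row [-0.01 -0.03  0.03 -0.05  1.67  0.03]
torque [0.75 0.19 0.09]
y 0.044 tray mid 0.5084914511344185 bay 0.507866100078779 215 248 w 0.15882448867041188
y -0.3 tray mid 0.5197355452171926 bay 0.51785 215 248 w 0.15882448867041188
y -0.45 tray mid 0.524634613682022 bay 0.5222 215 248 w 0.15882448867041188
tray a 1.870641358544179
nose y -0.14562571933191465
rim z 0.037433867088161765
rim z 0.0366429922773055
```

```bash
python3 -m creep '0 0 0.01 -0.01 0.1 -0.01 8; 0 0 0.02 -0.02 0.3 -0.015 8; 0 0 0.02 -0.03 0.6 -0.015 8; 0 0 0.02 -0.03 0.9 -0.015 8; 0 0 0.02 -0.03 1.2 -0.015 8; 0 0 0.02 -0.03 1.4 -0.015 8; 0 0 0.02 -0.03 1.4 -0.015 8'
python3 m.py
```

```text
time_s: 9.75
position: [0.5091, 0.0023, 0.186]
tool_rot: [[1.0, 0.029, 0.002], [0.029, -1.0, 0.001], [0.002, -0.001, -1.0]]
ft_force: [-1.9, 5.2, 9.4]
grip_width: 0.0117
gripper_force: 69.3
t 9.75 pos [0.5091 0.0023 0.186 ] yaw -88.32 F [-1.9  5.2  9.4] q [-13.  34.  97.   0.  49.  75.]
row [-0.01 -0.02  0.01 -0.05  1.67  0.03]
torque [0.65 0.18 0.01]
y 0.002 tray mid 0.5083074683143524 bay 0.509083201888392 207 256 w 0.15937854874122648
y -0.3 tray mid 0.5169203519379572 bay 0.51785 207 256 w 0.15937854874122648
y -0.45 tray mid 0.5211939810652291 bay 0.5222 207 256 w 0.15937854874122648
tray a 1.6319646057729629
nose y -0.1868872367894733
rim z 0.03683957023519768
rim z 0.037367802123198235
```

View pics/last.png

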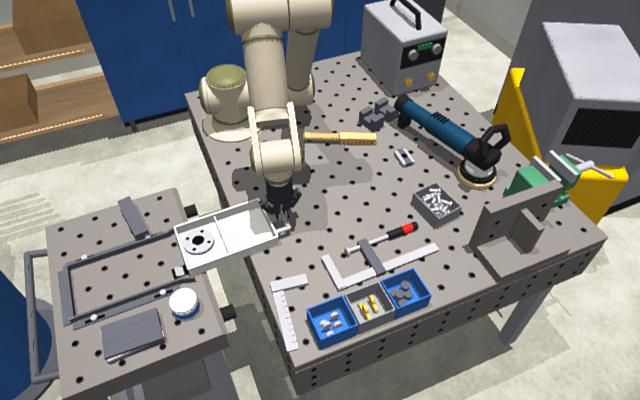

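The picture shows the tray level, its nose over the trolley's lip at about (180,265), facing the mouth, with the flanges in place. I'll go on in short pushes.

```bash
python3 -m creep '0 0 0 0.01 0.1 0 8; 0 0 0 0.02 0.3 0 8; 0 0 0 0.03 0.6 -0.01 8; 0 0 0 0.03 0.9 -0.01 8; 0 0 0 0.03 1.2 -0.01 8; 0 0 0 0.03 1.4 -0.01 8; 0 0 0 0.03 1.4 -0.01 8'
python3 m.py
```

```text
time_s: 10.5
position: [0.5112, -0.0397, 0.1861]
tool_rot: [[1.0, 0.029, 0.002], [0.029, -1.0, 0.001], [0.002, -0.001, -1.0]]
ft_force: [-0.7, 4.7, 7.9]
grip_width: 0.0118
gripper_force: 69.2
t 10.5 pos [ 0.5112 -0.0397  0.1861] yaw -88.33 F [-0.7  4.7  7.9] q [-18.  34.  97.   0.  49.  71.]
row [-0.01 -0.01  0.01 -0.05  1.67  0.04]
torque [ 0.68  0.17 -0.03]
y -0.04 tray mid 0.5098795651565601 bay 0.5103004047646411 239 261 w 0.1592372730753841
y -0.3 tray mid 0.5176911604030707 bay 0.51785 239 261 w 0.1592372730753841
y -0.45 tray mid 0.5221921221451218 bay 0.5222 239 261 w 0.1592372730753841
tray a 1.7187250296630272
nose y -0.22994479482226046
rim z 0.03728450205818157
rim z 0.036636764047237036
```

```bash
python3 -m creep '0 0 0 0 0.1 0 8; 0 0 0 0 0.3 -0.005 8; 0 0 0 0 0.6 -0.01 8; 0 0 0 0 0.9 -0.015 8; 0 0 0 0 1.2 -0.015 8; 0 0 0 0 1.4 -0.015 8; 0 0 0 0 1.4 -0.015 8'
python3 m.py
```

```text
time_s: 11.25
position: [0.5123, -0.082, 0.1861]
tool_rot: [[1.0, 0.029, 0.001], [0.029, -1.0, 0.0], [0.001, -0.0, -1.0]]
ft_force: [-1.4, 0.1, 3.7]
grip_width: 0.0116
gripper_force: 68.8
t 11.25 pos [ 0.5123 -0.082   0.1861] yaw -88.32 F [-1.4  0.1  3.7] q [-22.  34.  96.   0.  50.  66.]
row [-0.   -0.01  0.01 -0.05  1.67  0.04]
torque [0.11 0.22 0.  ]
y -0.082 tray mid 0.510910726761507 bay 0.5115278925083038 245 276 w 0.1575565855734532
y -0.3 tray mid 0.5173682049389118 bay 0.51785 245 276 w 0.1575565855734532
y -0.45 tray mid 0.5218113483224441 bay 0.5222 245 276 w 0.1575565855734532
tray a 1.6966596567253278
nose y -0.27155935367195644
rim z 0.03738030194006714
rim z 0.036710369319366776
```

```bash
python3 -m creep '0 0 0 0 0.1 0 8; 0 0 0 0.01 0.3 0 8; 0 0 0 0.01 0.6 0 8; 0 0 0 0.01 0.9 0 8; 0 0 0 0.01 1.2 0 8; 0 0 0 0.01 1.4 0 8; 0 0 0 0.01 1.4 0 8'
python3 m.py
```

```text
time_s: 12.0
position: [0.5139, -0.1238, 0.1857]
tool_rot: [[1.0, 0.03, 0.0], [0.03, -1.0, 0.0], [0.0, -0.0, -1.0]]
ft_force: [-0.6, -0.4, 3.0]
grip_width: 0.0114
gripper_force: 68.7
t 12.0 pos [ 0.5139 -0.1238  0.1857] yaw -88.3 F [-0.6 -0.4  3. ] q [-26.  35.  94.   0.  51.  62.]
row [-0.   -0.    0.01 -0.05  1.67  0.02]
torque [ 0.09  0.13 -0.05]
y -0.124 tray mid 0.5125797215730646 bay 0.5127414511189973 230 279 w 0.16079398207897866
y -0.3 tray mid 0.5176980714092507 bay 0.51785 230 279 w 0.16079398207897866
y -0.45 tray mid 0.5220564170580917 bay 0.5222 230 279 w 0.16079398207897866
tray a 1.6642971644014282
nose y -0.3120712993806361
rim z 0.036174621480085545
rim z 0.03748456137576772
```

```bash
python3 -m creep '0 0 0 0 0.1 0 8; 0 0 0 0 0.35 0 8; 0 0 0 0 0.6 0 8; 0 0 0 0 0.9 0 8; 0 0 0 0 1.2 0 8; 0 0 0 0 1.5 0 8; 0 0 0 0 1.8 0 8;0 0 0 0 2.1 0 8; 0 0 0 0 2.4 0 8; 0 0 0 0 2.7 0 8; 0 0 0 0 2.8 0 8; 0 0 0 0 2.8 0 8'
python3 m.py
```

```text
time_s: 13.25
position: [0.5164, -0.2073, 0.1857]
tool_rot: [[1.0, 0.03, -0.0], [0.03, -1.0, 0.001], [-0.0, -0.001, -1.0]]
ft_force: [-1.6, 3.9, 4.0]
grip_width: 0.0116
gripper_force: 69.0
t 13.25 pos [ 0.5164 -0.2073  0.1857] yaw -88.28 F [-1.6  3.9  4. ] q [-34.  37.  89.   0.  54.  54.]
row [-0.01  0.    0.01 -0.05  1.67  0.02]
torque [ 0.65  0.13 -0.1 ]
y -0.207 tray mid 0.5153521646060347 bay 0.5151621576644729 246 278 w 0.1586563065546266
y -0.3 tray mid 0.5179737874224863 bay 0.51785 246 278 w 0.1586563065546266
y -0.45 tray mid 0.5222166178522437 bay 0.5222 246 278 w 0.1586563065546266
tray a 1.6202098429771816
nose y -0.39634405358421165
rim z 0.0363397541404098
rim z 0.03657167969139041
```

Nose is at about y = -0.515 and the end bar at about -0.61. I'll push 60 mm, then feel for the bar.

```bash
python3 -m creep '0 0 0 0 0.1 0 8; 0 0 0 0 0.3 0 8; 0 0 0 0 0.6 0 8; 0 0 0 0 0.9 0 8; 0 0 0 0 1.2 0 8; 0 0 0 0 1.5 0 8; 0 0 0 0 1.75 0 8;0 0 0 0 2.0 0 8; 0 0 0 0 2.0 0 8'
python3 m.py | head -4
```

```text
time_s: 14.2
position: [0.5183, -0.2677, 0.1856]
tool_rot: [[1.0, 0.03, -0.0], [0.03, -1.0, 0.0], [-0.0, -0.0, -1.0]]
ft_force: [-0.4, 1.8, 4.5]
grip_width: 0.0116
gripper_force: 69.0
t 14.2 pos [ 0.5183 -0.2677  0.1856] yaw -88.28 F [-0.4  1.8  4.5] q [-39.  39.  85.   0.  57.  49.]
row [-0.    0.    0.01 -0.05  1.67  0.02]
torque [ 0.4  0.1 -0. ]
y -0.268 tray mid 0.517204590013107 bay 0.5169119771698983 250 302 w 0.1598364435198879
```

```bash
python3 -m creep '0 0 0 0 0.1 0 8; 0 0 0 0 0.2 0 8; 0 0 0 0 0.3 0 8; 0 0 0 0 0.4 0 8; 0 0 0 0 0.5 0 8; 0 0 0 0 0.5 0 8'
python3 m.py | head -4
```

```text
time_s: 14.85
position: [0.5187, -0.2818, 0.1856]
tool_rot: [[1.0, 0.03, -0.0], [0.03, -1.0, 0.002], [-0.0, -0.002, -1.0]]
ft_force: [-1.1, 7.2, 6.3]
grip_width: 0.0116
gripper_force: 69.3
t 14.85 pos [ 0.5187 -0.2818  0.1856] yaw -88.26 F [-1.1  7.2  6.3] q [-40.  39.  84.   0.  57.  48.]
row [-0.01  0.    0.02 -0.05  1.67  0.02]
torque [1.16 0.12 0.07]
y -0.282 tray mid 0.517526978074363 bay 0.5173223926267144 263 300 w 0.1571808820778463
```

```bash
python3 -m creep '0 0 0 0 0.06 -0.005 8; 0 0 0 0 0.12 -0.01 8; 0 0 0 0 0.18 -0.01 8; 0 0 0 0 0.24 -0.01 8; 0 0 0 0 0.24 -0.01 8'
```

```text
time_s: 15.4
position: [0.5189, -0.289, 0.1856]
tool_rot: [[1.0, 0.03, -0.001], [0.03, -1.0, 0.002], [-0.001, -0.002, -1.0]]
ft_force: [-0.6, 7.5, 4.1]
grip_width: 0.0116
gripper_force: 69.0
```

```bash
python3 -m creep '0 0 0 0 0.06 0 8; 0 0 0 0 0.12 0 8; 0 0 0 0 0.18 0 8; 0 0 0 0 0.18 0 8'
```

```text
time_s: 15.8
position: [0.5191, -0.2944, 0.1856]
tool_rot: [[1.0, 0.03, -0.001], [0.03, -1.0, 0.002], [-0.001, -0.002, -1.0]]
ft_force: [-0.3, 7.0, 4.7]
grip_width: 0.0117
gripper_force: 69.0
```

```bash
python3 -m creep '0 0 0 0 0.06 0 8; 0 0 0 0 0.12 0 8; 0 0 0 0 0.12 0 8'
```

```text
time_s: 16.1
position: [0.5192, -0.298, 0.1856]
tool_rot: [[1.0, 0.03, -0.001], [0.03, -1.0, 0.002], [-0.001, -0.002, -1.0]]
ft_force: [-0.4, 6.7, 4.2]
grip_width: 0.0119
gripper_force: 69.0
```

```bash
python3 -m creep '0 0 0 0 0.06 0 8; 0 0 0 0 0.12 0 8; 0 0 0 0 0.12 0 8'
python3 - <<'E'
from h import *
p=get_image("scene");i=p["image"]
cv2.imwrite("pics/c1.png",cv2.resize(i[190:350,20:260],None,fx=3,fy=3,interpolation=cv2.INTER_CUBIC))
P=cloud(p).reshape(-1,3);q=P[(abs(P[:,0]-.524)<.06)&(P[:,1]<-.57)&(P[:,1]>-.66)&(P[:,2]>.01)&(P[:,2]<.045)]
for a in np.arange(-.65,-.575,.004):
    s=q[(q[:,1]>=a)&(q[:,1]<a+.004)]
    if len(s): print(round(a,3),len(s),np.round(np.percentile(s[:,2],[10,50,90]),3))
E
```

```text
time_s: 16.4
position: [0.5193, -0.3016, 0.1856]
tool_rot: [[1.0, 0.03, -0.001], [0.03, -1.0, 0.002], [-0.001, -0.002, -1.0]]
ft_force: [-0.5, 7.8, 3.8]
grip_width: 0.0117
gripper_force: 69.0
-0.626 15 [0.016 0.018 0.02 ]
-0.622 58 [0.017 0.019 0.022]
-0.618 33 [0.017 0.021 0.023]
-0.614 11 [0.035 0.036 0.039]
-0.61 114 [0.014 0.03  0.039]
-0.606 43 [0.015 0.03  0.04 ]
-0.602 11 [0.013 0.015 0.018]
-0.598 19 [0.012 0.014 0.018]
-0.594 30 [0.013 0.016 0.019]
-0.59 26 [0.012 0.016 0.018]
-0.586 33 [0.014 0.015 0.018]
-0.582 41 [0.013 0.015 0.019]
-0.578 36 [0.013 0.015 0.018]
```

View pics/c1.png

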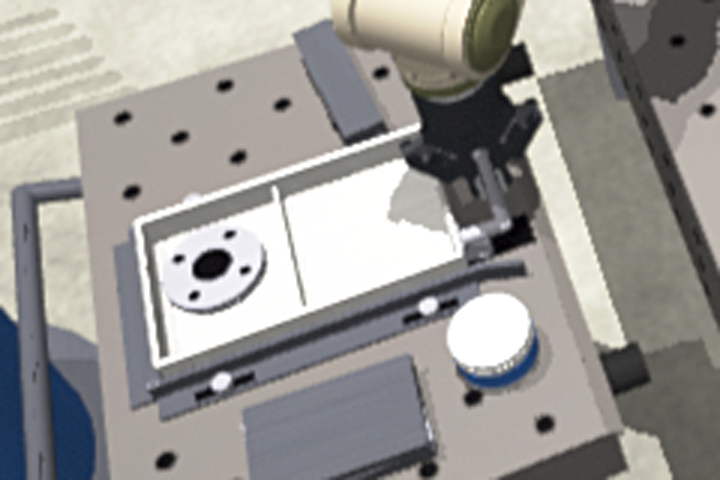

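The crop shows the tray between the guides, with its front edge at about (145,290), a few mm from the end bar. The flanges are still inside.

```bash
python3 -m creep '0 0 0 0 0.05 0 8; 0 0 0 0 0.1 0 8; 0 0 0 0 0.1 0 8'
```

```text
time_s: 16.75
position: [0.5195, -0.3031, 0.1856]
tool_rot: [[1.0, 0.031, -0.002], [0.031, -1.0, 0.006], [-0.001, -0.006, -1.0]]
ft_force: [0.9, 16.2, 8.9]
grip_width: 0.0115
gripper_force: 69.6
```

```bash
python3 -m creep '0 0 0 0 0.05 0 8; 0 0 0 0 0.1 0 8; 0 0 0 0 0.1 0 8'
```

```text
time_s: 17.05
position: [0.5196, -0.3041, 0.1856]
tool_rot: [[1.0, 0.031, -0.003], [0.031, -0.999, 0.011], [-0.002, -0.011, -1.0]]
ft_force: [1.6, 28.3, 14.1]
grip_width: 0.0118
gripper_force: 70.4
```

The nose is against the end bar. I'll ease the push off, without pulling the tray back, and check the catch.

```bash
python3 -m creep '0 0 0 0 -0.05 -0.01 8; 0 0 0 0 -0.1 -0.02 8; 0 0 0 0 -0.13 -0.03 8; 0 0 0 0 -0.13 -0.03 8'
python3 - <<'E'
from h import *
for n,(r,c) in {"scene":((200,300),(130,260)),"wrist":((0,400),(0,640))}.items():
    p=get_image(n);i=p["image"][r[0]:r[1],c[0]:c[1]]
    cv2.imwrite(f"pics/k_{n}.png",cv2.resize(i,None,fx=5,fy=5,interpolation=cv2.INTER_CUBIC) if n=="scene" else i)
    for b in spotter.boxes_of("catch",p)[:2]: print(n,b["p"],b["xy"],w(p,b["xy"]))
    if n=="wrist":
        P=cloud(p)
        f=np.isfinite(P).all(-1)
        D=(P[...,0]-.57)**2+(P[...,1]+.34)**2
        Q=P[f&(D<.03**2)]
        for y in np.arange(-.37,-.31,.004):
            s=Q[(Q[:,1]>y)&(Q[:,1]<y+.004)]
            if len(s): print(round(y,3),len(s),np.round(np.percentile(s[:,2],[5,50,95]),4))
E
```

```text
time_s: 17.45
position: [0.5195, -0.3028, 0.1857]
tool_rot: [[1.0, 0.031, -0.001], [0.031, -1.0, 0.004], [-0.001, -0.004, -1.0]]
ft_force: [2.3, 10.2, -1.1]
grip_width: 0.0115
gripper_force: 68.8
scene 0.37 [180.5, 273.1] [ 0.57570493 -0.32614755  0.00155407]
wrist 0.74 [377.2, 184.9] [ 0.5604234  -0.32877186  0.00360909]
-0.37 368 [0.0012 0.0022 0.0032]
-0.366 629 [0.0012 0.0022 0.0032]
-0.362 145 [0.0015 0.0025 0.0034]
-0.358 1 [0.0382 0.0382 0.0382]
-0.354 47 [0.0369 0.0382 0.0393]
-0.35 382 [0.0371 0.0382 0.0394]
-0.346 3465 [-0.0011  0.0371  0.0395]
-0.342 2444 [-0.0023  0.0302  0.0379]
-0.338 1132 [-0.0024  0.0063  0.0353]
-0.334 1119 [-0.0025  0.0047  0.0353]
-0.33 1049 [-0.0024  0.0032  0.0354]
-0.326 970 [-0.0024  0.0018  0.0353]
-0.322 867 [-0.0022  0.0009  0.0354]
-0.318 706 [-0.002   0.0311  0.0355]
-0.314 361 [-0.0017  0.0338  0.0357]
```

View pics/k_wrist.png

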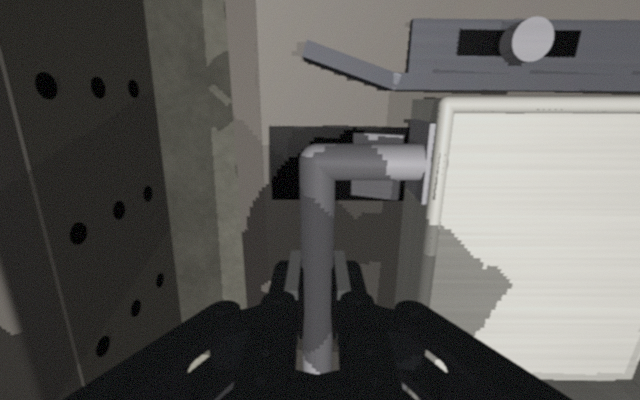

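In the wrist view the flap is at columns 350–410, rows 130–200, behind the rear wall. Its depth slopes up to about 9 mm above the deck at y = -0.340, so the catch is up. I'll release now.

```bash
python3 -m creep '0 0 0 0 -0.04 0 8; 0 0 0 0 -0.07 0.0 8; 0 0 0 0 -0.07 0 8'; python3 -m creep '0 0 0 0 0 0 14; 0 0 0 0 0 0 20; 0 0 0 0 0 0 30; 0 0 0 0 0 0 38; 0 0 0 0 0 0 38; 0 0 0 0 0 0 38; 0 0 0 0 0 0 38'
```

```text
time_s: 17.95
position: [0.5193, -0.3022, 0.1863]
tool_rot: [[1.0, 0.03, -0.0], [0.03, -1.0, 0.0], [-0.0, -0.0, -1.0]]
ft_force: [2.0, 3.4, -2.1]
grip_width: 0.0119
gripper_force: 68.8
time_s: 18.65
position: [0.5193, -0.3025, 0.1867]
tool_rot: [[1.0, 0.03, 0.0], [0.03, -1.0, -0.0], [0.0, 0.0, -1.0]]
ft_force: [0.2, 0.7, 0.7]
grip_width: 0.0379
gripper_force: 0.0
```

```bash
python3 -m creep '0 0 0 0 0 -0.3 38; 0 0 0 0 0 -0.8 38; 0 0 0 0 0 -1.6 38; 0 0 0 0 0 -2.6 38; 0 0 0 0 0 -3.6 38; 0 0 0 0 0 -4.6 38; 0 0 0 0 0 -5 38; 0 0 0 0 0 -5 38'
python3 - <<'E'
from h import *
p=get_image("wrist");cv2.imwrite("pics/w9.png",p["image"])
P=cloud(p);Q=P[np.isfinite(P).all(-1)]
for x0,x1 in ((.562,.58),):
  for y in np.arange(-.36,-.29,.004):
    s=Q[(Q[:,1]>y)&(Q[:,1]<y+.004)&(Q[:,0]>.54)&(Q[:,0]<.585)&(Q[:,2]<.02)]
    if len(s): print(round(y,3),len(s),np.round(np.percentile(s[:,2],[5,50,95]),4))
E
```

```text
time_s: 19.45
position: [0.5193, -0.3024, 0.3382]
tool_rot: [[1.0, 0.03, 0.003], [0.03, -1.0, -0.002], [0.002, 0.002, -1.0]]
ft_force: [0.1, -0.1, -0.2]
grip_width: 0.0381
gripper_force: 0.0
-0.36 210 [0.0011 0.0021 0.0033]
-0.356 112 [0.0011 0.0023 0.0034]
-0.348 5 [0.0105 0.0149 0.0168]
-0.344 174 [-0.0026 -0.0007  0.0186]
-0.34 121 [-0.0028 -0.0011  0.0079]
-0.336 140 [-0.0028  0.0045  0.0069]
-0.332 145 [-0.0025  0.0033  0.0053]
-0.328 140 [-0.0026  0.0013  0.0036]
-0.324 132 [-0.0026 -0.0004  0.002 ]
-0.32 134 [-0.0026 -0.0014  0.0001]
-0.316 135 [-0.0027 -0.0014 -0.0004]
-0.312 119 [-0.0025 -0.0014 -0.0002]
-0.308 21 [-0.0025 -0.0013 -0.0004]
-0.304 22 [-0.0024 -0.0014 -0.0001]
-0.3 21 [-0.003  -0.0017 -0.0007]
-0.296 65 [-0.0025 -0.0012 -0.    ]
-0.292 206 [-0.0028 -0.0014  0.0001]
```

View pics/w9.png

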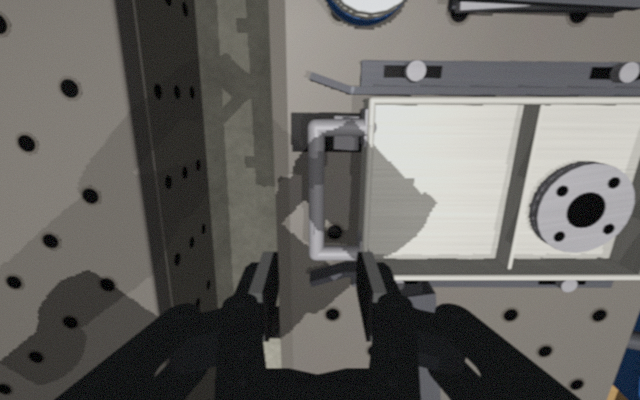

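The tray sits in the bay and the flange stack at (588,207) is in place. The catch at (346,140) is up behind the rear wall, and the gripper is clear.

```bash
python3 -c "from rig import job;print(job.close_job())"
```

```text
the job is handed in; nothing more can be done
None
```

The tray is in the bay against the end bar with the spring catch up behind it and the flanges still inside, the gripper let go and is clear of everything, and the job was handed in at about 19.5 s.

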